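# Lock the veneer press foot with its lever jam nut

## Robot

A 7-joint arm with a two-finger parallel gripper is mounted at the origin on the work surface. World frame = base frame: x ahead of the robot, y to its left, z up, the work surface at z = 0. Lengths are in m, angles in rad, forces in N, time in s.
With the tool pointing down it reaches from about 0.425 to 0.875 m from the base axis. Payload 4.7 kg.
Tool frame: the origin (TCP) lies at the very end of the fingers, on their centre line; the grasp point (between the pads) lies 19 mm behind it; z points along the fingers, y is the line along which they close (so a half turn about z gives the same grasp; the last joint's range is limited). The gripper opens to 87 mm and grips with 3 to 60 N. Pads are 19 mm wide; open, the fingers measure 117 mm over their backs; the gripper's body (75 mm by 190 mm) begins 51 mm behind the grasp point.
Start: joints at [1.265, 0.321, -0.07, 1.45, 0.023, 1.371, -0.057], TCP at [0.204, -0.617, 0.223] pointing down, gripper open.
Joint ranges: [-2.86, 2.86], [-0.3, 2.09], [-1.38, 1.24], [0.06, 2.45], [-1.56, 4.7], [0.09, 2.05], [-2.69, 2.69]. Speed limits (rad/s): [2.57, 2.57, 3.14, 3.14, 3.14, 3.14, 3.14].

## Interface

Orientations are given as a rotation vector (axis times angle).
In Python, from bench import ctrl gives the robot as it stands.
- The arm moves only by the tool jog_arm, never from a script. Its argument "commands" is a list of rows, each a list of 7 numbers: the opening, from 0 (shut) to 1 (fully open), then the shift along the world's x, y, z scaled (see below), then the turn, a rotation vector about the world's x, y, z scaled (see below). A call has exactly 5 rows; each row is the pose to reach, as a shift and turn from the pose commanded when the call began; what a row does not reach only later rows make up. The controller multiplies each number of a shift by 0.5 m and each number of a turn by 30 degrees. A row lasts 1/12 s, in which the tool goes at most 41.7 mm and 7.16 degrees, less where a joint would pass 70% of its speed; a pose out of reach is approached as far as the arm can. A call with a number of a shift or a turn outside -1 to 1 is refused whole. A call with a gripper value outside its range is refused whole. The fingers move at their own pace and stop on an object; "grip_force" is the grip in N (left out, the last holds). Time passes only in rows, so rows that repeat a pose let the fingers close, or fill a call up. It gives the time, the measured TCP pose, the force, the opening and the grip force at its end, in the units of the state.
- ctrl.get_state(): the state, without advancing time (a new reading comes with each control period).
- ctrl.get_image(name): name is "scene" or "side" or "wrist"; returns a dict with "frame" (480x640x3 uint8, red, green, blue), "vfov" (degrees; the focal length in pixels is half the picture's height over the tangent of half this angle, whatever the lens; pixels are square), "cx", "cy" (the principal point, pixels), "camera_from_world" (4x4, takes a point from world to camera coordinates); the wrist camera has in their place "mount" (4x4, takes a point from camera to tool coordinates, whose origin is the TCP and whose axes are the flange's). Camera axes: x right, y down, z forward; pixel columns grow to the right and rows downward; lengths in m; the calibration is good to about 2 mm. A picture is of the moment at which its call begins: read the wrist's pose just before it. There is no depth.
- ctrl.close_job(): hands the job in; it is judged then, once.
The state is a dict: "time": time; "joint_positions": joint angles; "qd": joint speeds; "joint_torque": joint torques, N m; "position": TCP position; "tool_rot": TCP orientation; "ft_force": force on the tool from outside, world axes, zero at the start; "torque": the same for the moment, N m; "grip_width": opening from 0.0 (shut) to 1.0 (fully open); "grip_force": force on a finger pad.
Only numpy, scipy, OpenCV 4.12 (cv2) and the standard library are available. Lean on these libraries where they do the work, as an engineer would, in place of code of your own. Each camera call takes 0.05 s, during which the arm holds its last target. There are 200 camera calls.

## Task

The pressure foot of the green veneer press is set to the right height: lock it there. Put the two-armed square key fully down on the square head of the adjusting screw, its arms beside the two pillars so that they keep the screw from turning, and let go; swing the lever of the jam nut clockwise (seen from above) until it is firmly tight, about 14 N at the knob and not over 17 N. Then lift the key off, lay it flat on the open table without dropping it, and leave everything else where it is.

Things in the scene. Friction and masses are not known exactly. Their poses are not given: they have to be found in the camera images.
- press: The green veneer press, fixed: bed 240 by 300 by 30 mm (along its x and y), two upright steel pillars 18 mm thick and 205 mm high at y = -105 and +105 mm, a crossbeam 56 mm wide (x) and 250 mm long (y), its top 125 mm high, through whose middle the adjusting screw passes. Origin: centre of the underside, on the screw's axis; z up.
- head (a point): Square head of the vertical adjusting screw: bright steel, 20 mm square, 24 mm tall; this point is its centre, 188 mm above the table. On it an 8 mm tall cone, under it a shoulder 32 mm wide. x and y axes square to its flats, y 0.177 rad counterclockwise of the press's y. A key seated with its arms along the head's y stands some 2.5 mm clear of both pillars, which then stop it turning clockwise.
- screw (a joint): Turning of the adjusting screw (thread 4 mm a turn), rad, counterclockwise from above positive; at the start 0 within 0.03, the setting to keep (within 0.35 rad, 0.2 mm of foot height). It turns in the beam at 0.5 N m, so unless held it turns along with the nut.
- knob (a point): Centre of the upright black knob (22 mm thick, 160 to 204 mm above the table) on the jam nut's lever, 95 mm from the screw's axis, on the robot's side of the beam. Clockwise from above tightens: it first runs stiffly at 4 to 8 N; after 0.1 to 1.4 rad (unseen, differs each time) it goes tight, rising by about 8 N in the next 15 mm of swing. It stays where it is left.
- nut: The jam nut with its lever and knob as one part: dark steel hexagon 30 mm across flats around the screw, just above a washer on the crossbeam; it turns on the screw at 0.7 N m until tight. Origin on the screw's axis at table height; x axis along the lever towards the knob, z up.
- key_eye (a point): Centre of the loose two-armed box key, bright steel, about 0.35 kg: a 40 mm square eye 26 mm tall with a 22 mm square hole through it along z (point at its centre, 13 mm above what it stands on), two round arms 14 mm thick along +y and -y at mid height, ends 125 mm out. The same either way up or round. Lies flat on the table. Seated, the eye stands on the shoulder, 1 mm above the head's centre.
- weight_c (a point): Bystander: green glass weight, 76 mm wide, 35 mm tall; point at its centre half-way up.
- gauge_c (a point): Bystander: boxwood cutting gauge, stem 220 mm long (along x), head 60 mm wide and 40 mm tall; point at the stem's middle.
- ebony1_c (a point): Bystander: ebony dovetail key, 62 by 24 by 10 mm; point at its centre.
- ebony2_c (a point): Bystander: the other ebony dovetail key, alike.
- box_c (a point): Bystander: half-lacquered mulberry box, 120 by 90 by 58 mm, lid shut; point at its centre.
- square_c (a point): Bystander: try square, walnut stock 100 by 18 by 16 mm (along x) with a steel blade 130 mm long to +y at its +x end; point at the stock's middle.

How it is judged:
On the way, in this order (a step that is already met when the one before it is completed fails the run):
1. the key is fully down on the screw's square head and let go (horizontal distance between key_eye and head below 0.003 m and z of key_eye in the frame of head between -0.003 and 0.004 m and angle between key_eye's own z axis and vertical below 0.1 rad and contact force between the fingers and key below 0.3 N), for 0.2 s.
2. with the key on the head, the jam nut is tight: it bears on its washer with over 35 N (10 N or so at the knob) (contact force between nut and washer_face above 35 N and horizontal distance between key_eye and head below 0.004 m and z of key_eye in the frame of head below 0.006 m), for 0.2 s.
At the end, for the whole second after the job is handed in: The nut still bears on its washer with over 22 N, the screw stands within 0.35 rad of its setting, and the key lies still and flat (within 0.1 rad) on the table itself, its centre under 18 mm high (contact force between nut and washer_face above 22 N and value of joint screw between -0.35 and 0.35 rad and height (world z) of key_eye below 0.018 m and angle between key_eye's own z axis and vertical below 0.1 rad and linear speed of key below 0.02 m/s); the robot touches nothing.
It fails at once if the screw is turned more than 0.35 rad from its setting (value of joint screw below -0.35 rad or value of joint screw above 0.35 rad).
It fails at once if the nut is overtightened: it bears on its washer with over 110 N (about 20 N at the knob) (contact force between nut and washer_face above 110 N).
It fails at once if the key is dropped (falls free at over 0.7 m/s) (contact force between the fingers and key below 0.1 N and linear speed of key above 0.7 m/s).
It fails at once if a bystander is moved more than 30 mm (distance of any of weight_c, gauge_c, ebony1_c, ebony2_c, box_c, square_c from where it was at the start of the episode above 0.03 m).
It also fails if it takes over 72 s, if anything falls off the work surface, if the arm or the gripper's body presses on something with over 40 N, if the wrist force passes 120 N, or if a joint passes its speed limit or range.

## Working session

There is one attempt and no reset: what is moved stays moved. The work goes in short steps, Python scripts to look and compute and a tool call to move; the robot and the scene stay as the last step left them, time stands still between calls to the robot, and variables do not carry over. Pictures are saved under pics/ and viewed, at most 12 in all, crops included, and the job is handed in when it is done.

Besides the shell and the picture viewer there is one more tool, called after "Request:" in YAML: its name, and indented under it one key for each argument. jog_arm: Moves the arm, as the interface text tells. Shifts and turns lie within -1 to 1; 1 stands for 0.5 m of shift or 30 degrees of turn. Its arguments: {"type":"object","properties":{"commands":{"type":"array","items":{"type":"array","items":{"type":"number","minimum":-1,"maximum":1}}},"grip_force":{"type":"number"}},"required":["commands"]}

```bash
mkdir -p pics; cat > h.py <<'E'
import numpy as np,cv2
from scipy.spatial.transform import Rotation as R
from bench import ctrl
def grab(n):
    s=ctrl.get_state(); im=ctrl.get_image(n)
    f=240/np.tan(np.radians(im['vfov'])/2)
    if n=='wrist':
        T=np.eye(4);T[:3,:3]=R.from_rotvec(s['tool_rot']).as_matrix();T[:3,3]=s['position']
        W=T@np.array(im['mount'])
    else: W=np.linalg.inv(np.array(im['camera_from_world']))
    return dict(f=f,cx=im['cx'],cy=im['cy'],W=W,img=cv2.cvtColor(im['frame'],cv2.COLOR_RGB2BGR))
def ray(c,u,v):
    d=c['W'][:3,:3]@np.array([(u-c['cx'])/c['f'],(v-c['cy'])/c['f'],1]);return c['W'][:3,3],d
def onz(c,u,v,z):
    o,d=ray(c,u,v);return o+d*(z-o[2])/d[2]
def proj(c,p):
    q=np.linalg.inv(c['W'])@np.append(p,1);return q[:2]/q[2]*c['f']+[c['cx'],c['cy']]
def tri(*L):
    A=0;b=0
    for c,u,v in L:
        o,d=ray(c,u,v);d=d/np.linalg.norm(d);P=np.eye(3)-np.outer(d,d);A=A+P;b=b+P@o
    return np.linalg.solve(A,b)
E
python3 - <<'E'
from h import *
import pickle
C={}
for n in ['scene','side','wrist']:
    c=C[n]=grab(n);cv2.imwrite(f'pics/{n}0.png',c['img']);print(n,c['f'],c['W'][:3,3].round(3),c['W'][:3,2].round(2))
pickle.dump(C,open('c0.pkl','wb'))
s=ctrl.get_state();print(s)
E
```

```text
scene 526.2570578612493 [0.864 0.458 1.274] [-0.28 -0.42 -0.86]
side 527.6147197645503 [ 0.466 -0.901  0.919] [ 0.03  0.72 -0.69]
wrist 359.72539750998294 [ 0.28  -0.59   0.385] [-0.28 -0.09 -0.96]
{'time': 0.15, 'joint_positions': array([ 1.2650571 ,  0.32169038, -0.07008024,  1.4513972 ,  0.02259436,
        1.37081814, -0.05689738]), 'qd': array([ 0.00047387, -0.00316987, -0.0013309 , -0.00508068,  0.00049612,
        0.00083052, -0.00103869]), 'joint_torque': array([-1.95924026e-04, -4.91797650e+01, -4.04648446e-01, -3.12874174e+01,
       -6.39209524e-02,  4.05665115e-02,  1.44406822e-04]), 'position': array([ 0.20418925, -0.61664452,  0.22168706]), 'tool_rot': array([-3.10002816e+00, -5.00059602e-01,  5.09672276e-04]), 'ft_force': array([-0.63966283,  0.78176657, -0.36069637]), 'torque': array([ 0.01618261, -0.0057921 ,  0.00865181]), 'grip_force': 0.0, 'grip_width': 1.0048941503279774}
```

View pics/scene0.png

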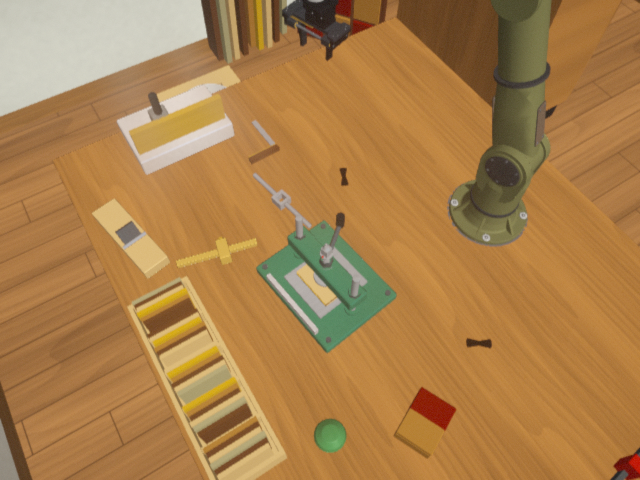

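View pics/side0.png

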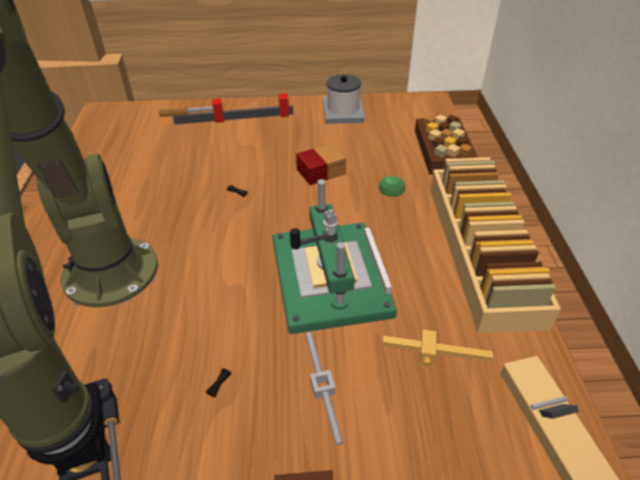

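Scene: key eye near (282,200), knob (340,218), screw head near (327,250), pillars (299,228)/(355,287). Side: key eye (322,383), knob (295,238), head (330,218), pillars (321,183)/(340,248). I'll enlarge both.

```bash
python3 - <<'E'
from h import *
import pickle
C=pickle.load(open('c0.pkl','rb'))
a=C['scene']['img'][160:310,240:390]; b=C['side']['img'][170:450,260:410]
a=cv2.resize(a,(400,400),interpolation=cv2.INTER_CUBIC)
a2=cv2.resize(C['side']['img'][170:310,270:400],(371,400),interpolation=cv2.INTER_CUBIC)
cv2.imwrite('pics/crop1.png',np.hstack([a,a2]))
s,d=C['scene'],C['side']
for n,p,q,z in [('eye',(282,200),(322,383),.026),('arm1',(254,175),(338,440),.013),('knobtop',(340,215),(295,232),.204),('pilA',(299,220),(340,247),.205),('pilB',(355,281),(321,182),.205)]:
    print(n,tri((s,*p),(d,*q)).round(4),onz(s,*p,z).round(4),onz(d,*q,z).round(4))
E
```

```text
eye [ 0.4903 -0.3403  0.0102] [ 0.4938 -0.3301  0.026 ] [ 0.4911 -0.3505  0.026 ]
arm1 [ 0.5147 -0.4604  0.0132] [ 0.5157 -0.4607  0.013 ] [ 0.5138 -0.4599  0.013 ]
knobtop [ 0.4493 -0.1074  0.2007] [ 0.4492 -0.1055  0.204 ] [ 0.4506 -0.1117  0.204 ]
pilA [ 0.5384 -0.1508  0.1946] [ 0.5413 -0.145   0.205 ] [ 0.5376 -0.1617  0.205 ]
pilB [0.5137 0.059  0.1977] [0.5178 0.0615 0.205 ] [0.5117 0.0503 0.205 ]
```

View pics/crop1.png

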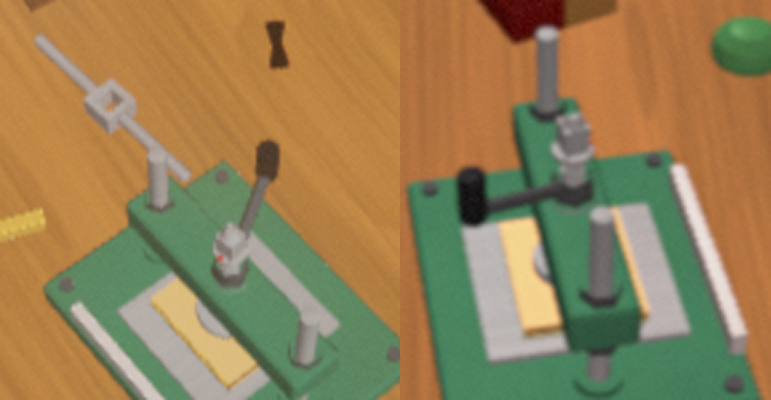

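The key lies at about (0.490,-0.340) with yaw near 0.2. The press centre is about (0.526,-0.048) with yaw near 0.117. I'll hover over the key with tool y along the key's x.

Request:
jog_arm:
  commands:
    - [1,0.19,0.185,0.03,0,0,0.923]
    - [1,0.19,0.185,0.03,0,0,0.923]
    - [1,0.19,0.185,0.03,0,0,0.923]
    - [1,0.19,0.185,0.03,0,0,0.923]
    - [1,0.19,0.185,0.03,0,0,0.923]

```text
time: 0.57
position: [0.304, -0.5211, 0.2382]
tool_rot: [2.884, 1.245, 0.003]
ft_force: [0.5, 0.0, -0.1]
grip_width: 0.999
grip_force: 0.0
```

Request:
jog_arm:
  commands:
    - [1,0.19,0.185,0.03,0,0,0.923]
    - [1,0.19,0.185,0.03,0,0,0.923]
    - [1,0.19,0.185,0.03,0,0,0.923]
    - [1,0.19,0.185,0.03,0,0,0.923]
    - [1,0.19,0.185,0.03,0,0,0.923]

```text
time: 0.98
position: [0.3973, -0.4294, 0.2529]
tool_rot: [2.506, 1.893, 0.002]
ft_force: [0.9, -0.6, 0.3]
grip_width: 0.999
grip_force: 0.0
```

Request:
jog_arm:
  commands:
    - [1,0.19,0.185,0.03,0,0,0.923]
    - [1,0.19,0.185,0.03,0,0,0.923]
    - [1,0.19,0.185,0.03,0,0,0.923]
    - [1,0.19,0.185,0.03,0,0,0.923]
    - [1,0.19,0.185,0.03,0,0,0.923]

```text
time: 1.4
position: [0.4911, -0.3378, 0.2675]
tool_rot: [1.985, 2.435, 0.002]
ft_force: [-0.2, -0.0, -0.6]
grip_width: 1.001
grip_force: 0.0
```

```bash
python3 - <<'E'
from h import *
import pickle
s=ctrl.get_state();print(s['position'],s['tool_rot'],s['time'],s['joint_positions'])
c=grab('wrist');pickle.dump(c,open('w1.pkl','wb'));cv2.imwrite('pics/w1.png',c['img'])
print(c['W'])
for p in [(.4903,-.3403,.026),(.526,-.048,.208),(.45,-.108,.204)]: print(proj(c,p))
E
```

```text
[ 0.49112666 -0.33782654  0.26752832] [1.98513836e+00 2.43456100e+00 1.75074221e-03] 1.4 [ 0.94648363  0.21770818 -0.45703715  1.51039899  0.09529113  1.43536161
  0.68865354]
[[ 9.79705295e-01  1.91665208e-01  5.86684125e-02  4.74525047e-01]
 [ 2.00442411e-01 -9.37689340e-01 -2.83833651e-01 -2.58349567e-01]
 [ 6.11709170e-04  2.89832969e-01 -9.57077048e-01  4.31230653e-01]
 [ 0.00000000e+00  0.00000000e+00  0.00000000e+00  1.00000000e+00]]
[320.6572606  209.30002941]
[ 533.61060018 -335.58695217]
[ 334.1097066  -196.82917768]
```

View pics/w1.png

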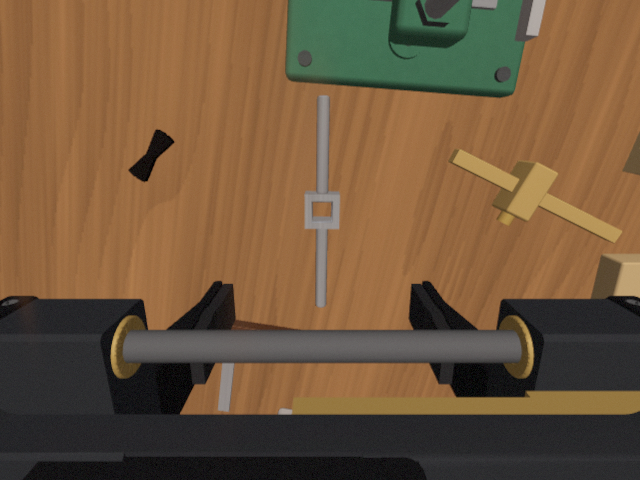

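The wrist view shows the key eye centred near (322,211), with arm ends at (323,97) and (321,306), and the press corner above.

```bash
python3 - <<'E'
from h import *
import pickle
c=pickle.load(open('w1.pkl','rb'))
hsv=cv2.cvtColor(c['img'],cv2.COLOR_BGR2HSV)
m=((hsv[...,1]<60)&(hsv[...,2]>90)).astype(np.uint8)
m[:90]=0;m[310:]=0;m[:,:295]=0;m[:,350:]=0
ys,xs=np.nonzero(m);print(len(xs))
def mid(r0,r1,z):
    u=[];
    for r in range(r0,r1):
        x=np.nonzero(m[r])[0]; u.append(((x.min()+x.max())/2,r))
    u=np.array(u);return np.array([onz(c,*p,z) for p in u])
P=np.vstack([mid(100,185,.013+.005),mid(235,303,.013+.005)])[:,:2]
vx,vy,x0,y0=cv2.fitLine(P.astype(np.float32),cv2.DIST_HUBER,0,.01,.01).ravel()
print('axis yaw',np.arctan2(-vx*np.sign(vy),abs(vy)),x0,y0)
cols=np.arange(640)
for r in [190,192,194,196,220,224,227,229,231,233]: x=np.nonzero(m[r])[0];print(r,x.min(),x.max(),len(x))
v=np.nonzero(m[:,322])[0];print(v.min(),v.max());print([np.nonzero(m[:,k])[0][[0,-1]] for k in (307,310,335,338)])
e=[onz(c,u,q,.026) for u,q in [(304,192),(340,192),(340,228),(304,228)]];print(np.round(e,4),np.mean(e,0))
E
```

```text
2956
axis yaw 0.1890461 0.49002945 -0.33308285
190 316 327 12
192 305 338 34
194 305 339 35
196 305 339 35
220 305 338 34
224 305 338 34
227 305 338 34
229 316 327 12
231 316 326 11
233 316 326 11
95 306
[array([191, 228]), array([191, 228]), array([192, 228]), array([192, 228])]
[[ 0.4679 -0.3246  0.026 ]
 [ 0.5077 -0.3165  0.026 ]
 [ 0.5168 -0.3575  0.026 ]
 [ 0.4757 -0.3659  0.026 ]] [ 0.49203322 -0.34109425  0.026     ]
```

Request:
jog_arm:
  commands:
    - [1,0.001,-0.0084,-0.1,0,0,-0.026]
    - [1,0.001,-0.0084,-0.2,0,0,-0.026]
    - [1,0.001,-0.0084,-0.28,0,0,-0.026]
    - [1,0.001,-0.0084,-0.36,0,0,-0.026]
    - [1,0.001,-0.0084,-0.42,0,0,-0.026]

```text
time: 1.87
position: [0.4864, -0.3477, 0.057]
tool_rot: [-2.019, -2.406, 0.004]
ft_force: [-0.3, 0.2, -1.1]
grip_width: 0.998
grip_force: 0.0
```

Request:
jog_arm:
  commands:
    - [1,0,0,-0.04,0,0,0]
    - [1,0,0,-0.07,0,0,0]
    - [1,0,0,-0.09,0,0,0]
    - [1,0,0,-0.104,0,0,0]
    - [1,0,0,-0.104,0,0,0]

```text
time: 2.28
position: [0.4878, -0.3453, 0.006]
tool_rot: [-2.011, -2.411, 0.002]
ft_force: [0.1, 1.0, -0.1]
grip_width: 0.997
grip_force: 0.0
```

Request:
jog_arm:
  commands:
    - [0.3,0,0,0,0,0,0]
    - [0.3,0,0,0,0,0,0]
    - [0.3,0,0,0,0,0,0]
    - [0.3,0,0,0,0,0,0]
    - [0.3,0,0,0,0,0,0]
  grip_force: 35

```text
time: 2.7
position: [0.4903, -0.344, 0.0082]
tool_rot: [2.006, 2.416, -0.0]
ft_force: [0.1, -0.2, -0.9]
grip_width: 0.71
grip_force: 0.0
```

Request:
jog_arm:
  commands:
    - [0.3,0,0,0,0,0,0]
    - [0.3,0,0,0,0,0,0]
    - [0.3,0,0,0,0,0,0]
    - [0.3,0,0,0,0,0,0]
    - [0.3,0,0,0,0,0,0]

```text
time: 3.12
position: [0.4904, -0.3437, 0.0076]
tool_rot: [2.006, 2.417, 0.001]
ft_force: [1.2, -0.4, 0.4]
grip_width: 0.456
grip_force: 35.0
```

Request:
jog_arm:
  commands:
    - [0.3,0,0,0.04,0,0,0]
    - [0.3,0,0,0.1,0,0,0]
    - [0.3,0,0,0.17,0,0,0]
    - [0.3,0,0,0.24,0,0,0]
    - [0.3,0,0,0.3,0,0,0]

```text
time: 3.53
position: [0.4892, -0.3436, 0.1588]
tool_rot: [-2.006, -2.417, 0.001]
ft_force: [0.7, -1.4, -2.5]
grip_width: 0.455
grip_force: 35.0
```

Request:
jog_arm:
  commands:
    - [0.3,0,0,0.07,0,0,0.05]
    - [0.3,0,0,0.14,0,0,0.1]
    - [0.3,0,0,0.21,0,0,0.15]
    - [0.3,0,0,0.26,0,0,0.2]
    - [0.3,0,0,0.29,0,0,0.207]

```text
time: 3.95
position: [0.4902, -0.3441, 0.3055]
tool_rot: [1.87, 2.521, -0.001]
ft_force: [1.0, -1.3, -2.7]
grip_width: 0.459
grip_force: 35.0
```

Request:
jog_arm:
  commands:
    - [0.3,0.03,0.05,0,0,0,0]
    - [0.3,0.07,0.12,0,0,0,0]
    - [0.3,0.11,0.2,0,0,0,0]
    - [0.3,0.15,0.28,0,0,0,0]
    - [0.3,0.19,0.36,0,0,0,0]

```text
time: 4.37
position: [0.5804, -0.1704, 0.3014]
tool_rot: [-1.873, -2.52, 0.002]
ft_force: [1.4, 0.1, -3.2]
grip_width: 0.457
grip_force: 35.0
```

Request:
jog_arm:
  commands:
    - [0.3,0.03,0.08,0,0,0,0]
    - [0.3,0.042,0.112,0,0,0,0]
    - [0.3,0.042,0.112,0,0,0,0]
    - [0.3,0.042,0.112,0,0,0,0]
    - [0.3,0.042,0.112,0,0,0,0]

```text
time: 4.78
position: [0.601, -0.1174, 0.3014]
tool_rot: [-1.874, -2.52, 0.003]
ft_force: [-0.2, -1.0, -3.7]
grip_width: 0.455
grip_force: 35.0
```

```bash
python3 - <<'E'
from h import *
import pickle
c=grab('wrist');pickle.dump(c,open('w2.pkl','wb'));cv2.imwrite('pics/w2.png',c['img'])
print(proj(c,(.526,-.048,.2)))
E
```

```text
[248.23331983 122.83425634]
```

Request:
jog_arm:
  commands:
    - [0.3,-0.06,-0.015,0,0,0,0]
    - [0.3,-0.13,-0.034,0,0,0,0]
    - [0.3,-0.2,-0.06,0,0,0,0]
    - [0.3,-0.23,-0.068,0,0,0,0]
    - [0.3,-0.23,-0.068,0,0,0,0]

```text
time: 5.25
position: [0.4826, -0.1544, 0.3027]
tool_rot: [1.884, 2.514, -0.006]
ft_force: [0.4, 0.3, -2.5]
grip_width: 0.461
grip_force: 35.0
```

Request:
jog_arm:
  commands:
    - [0.3,0,0,0,0,0,0]
    - [0.3,0,0,0,0,0,0]
    - [0.3,0,0,0,0,0,0]
    - [0.3,0,0,0,0,0,0]
    - [0.3,0,0,0,0,0,0]

```text
time: 5.67
position: [0.4873, -0.1495, 0.3021]
tool_rot: [-1.871, -2.523, -0.001]
ft_force: [0.7, -1.2, -2.0]
grip_width: 0.451
grip_force: 35.0
```

```bash
python3 - <<'E'
from h import *
import pickle
c=grab('wrist');pickle.dump(c,open('w3.pkl','wb'))
b=pickle.load(open('w2.pkl','rb'))
print(proj(c,(.526,-.048,.2)))
cv2.imwrite('pics/w23.png',np.hstack([cv2.resize(x['img'][0:440],(400,275),interpolation=cv2.INTER_AREA) for x in (b,c)]))
E
```

```text
[416.46297087 126.16519627]
```

View pics/w23.png

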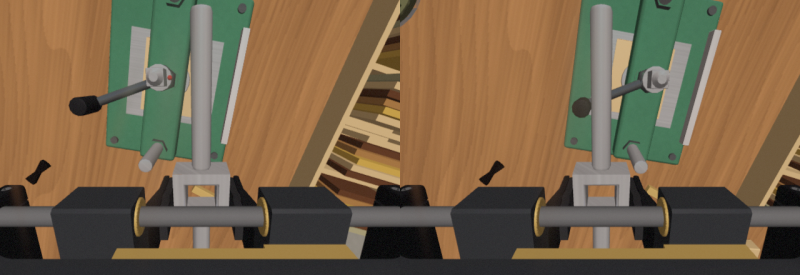

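Both wrist views show the held key's arm vertical at about x=201/400, the head at about (157,75) left and (255,77) right, with pillar tops below. I'll zoom on the heads.

```bash
python3 - <<'E'
from h import *
import pickle
b,c=[pickle.load(open(f'w{k}.pkl','rb')) for k in (2,3)]
cr=[cv2.resize(x['img'][85:165,u:u+80],(400,400),interpolation=cv2.INTER_CUBIC) for x,u in((b,210),(c,370))]
cv2.imwrite('pics/head.png',np.hstack(cr))
E
```

```text
(no output)
```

View pics/head.png

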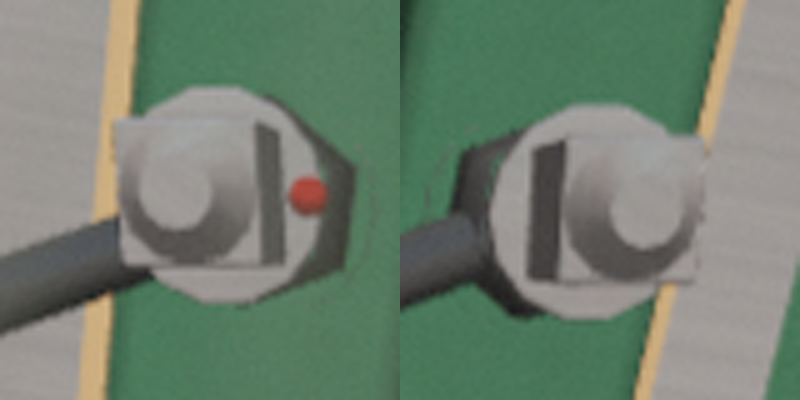

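```bash
python3 - <<'E'
from h import *
import pickle
b,c=[pickle.load(open(f'w{k}.pkl','rb')) for k in (2,3)]
QB=np.array([(116,119),(256,120),(263,266),(121,267)])/5+[210,85]-.4
QC=np.array([(166,138),(303,136),(294,281),(160,282)])/5+[370,85]-.4
for x,Q in((b,QB),(c,QC)):
    P=np.array([onz(x,u,v,.2) for u,v in Q]);ex=(P[1]-P[0]+P[2]-P[3])/2;ey=(P[0]-P[3]+P[1]-P[2])/2
    print('ctr',P.mean(0).round(4),'len',np.linalg.norm(ex).round(4),np.linalg.norm(ey).round(4),'yaw',np.arctan2(ex[1],ex[0]).round(3),np.arctan2(-ey[0],ey[1]).round(3))
print('tri',tri((b,*QB.mean(0)),(c,*QC.mean(0))).round(4))
# key arm in the tool frame
for x in(b,c):
    hsv=cv2.cvtColor(x['img'],cv2.COLOR_BGR2HSV)
    m=((hsv[...,1]<45)&(hsv[...,2]>85));L=[]
    print('tip cols 318..',[int(np.argmax(m[:60,k])) for k in (316,320,324,328)])
    for r in range(20,240,10):
        w=np.nonzero(m[r,270:370])[0]+270; w=w[abs(w-321)<30]; L.append((r,w.min(),w.max()))
    print(L)
E
python3 - <<'E'
import sys;sys.path.insert(0,'.')
from h import *
s=ctrl.get_state();print(s['position'],s['tool_rot'],s['time'])
E
```

```text
ctr [ 0.5255 -0.0485  0.2   ] len 0.0198 0.0196 yaw 0.291 0.274
ctr [ 0.5256 -0.0484  0.2   ] len 0.0191 0.0194 yaw 0.304 0.315
tri [ 0.5255 -0.0484  0.2002]
tip cols 318.. [7, 7, 7, 7]
[(20, np.int64(304), np.int64(339)), (30, np.int64(304), np.int64(339)), (40, np.int64(304), np.int64(339)), (50, np.int64(304), np.int64(339)), (60, np.int64(305), np.int64(339)), (70, np.int64(305), np.int64(350)), (80, np.int64(305), np.int64(350)), (90, np.int64(305), np.int64(350)), (100, np.int64(306), np.int64(350)), (110, np.int64(306), np.int64(350)), (120, np.int64(299), np.int64(349)), (130, np.int64(297), np.int64(347)), (140, np.int64(296), np.int64(345)), (150, np.int64(306), np.int64(343)), (160, np.int64(307), np.int64(342)), (170, np.int64(307), np.int64(340)), (180, np.int64(307), np.int64(338)), (190, np.int64(292), np.int64(337)), (200, np.int64(306), np.int64(337)), (210, np.int64(306), np.int64(337)), (220, np.int64(307), np.int64(337)), (230, np.int64(307), np.int64(337))]
tip cols 318.. [7, 6, 7, 7]
[(20, np.int64(304), np.int64(339)), (30, np.int64(304), np.int64(339)), (40, np.int64(304), np.int64(339)), (50, np.int64(304), np.int64(350)), (60, np.int64(304), np.int64(350)), (70, np.int64(304), np.int64(345)), (80, np.int64(305), np.int64(343)), (90, np.int64(305), np.int64(341)), (100, np.int64(305), np.int64(340)), (110, np.int64(305), np.int64(338)), (120, np.int64(305), np.int64(337)), (130, np.int64(305), np.int64(337)), (140, np.int64(305), np.int64(350)), (150, np.int64(305), np.int64(341)), (160, np.int64(303), np.int64(337)), (170, np.int64(306), np.int64(337)), (180, np.int64(303), np.int64(349)), (190, np.int64(306), np.int64(348)), (200, np.int64(306), np.int64(337)), (210, np.int64(306), np.int64(337)), (220, np.int64(307), np.int64(337)), (230, np.int64(307), np.int64(337))]
[ 0.48719926 -0.1495222   0.3021188 ] [-1.87078469e+00 -2.52304691e+00 -7.75790924e-04] 5.7167
```

```bash
python3 - <<'E'
from h import *
import pickle
c=pickle.load(open('w3.pkl','rb'))
from scipy.spatial.transform import Rotation as R
T=np.eye(4);T[:3,:3]=R.from_rotvec([-1.87078,-2.52305,-.00078]).as_matrix();T[:3,3]=[.4872,-.14952,.30212]
t=dict(c);t['W']=np.linalg.inv(T)@c['W']
zc=-.0054
print('cam in tool',t['W'][:3,3])
for r,a,b in [(8,304,340),(20,304,340),(40,304,340),(210,306,338),(228,307,338)]:
    p=onz(t,(a+b)/2,r,zc);q0=onz(t,a,r,zc);q1=onz(t,b,r,zc);print(r,p.round(4),np.linalg.norm(q0-q1).round(4))
print('tip top',onz(t,322,6.7,zc-.007))
hsv=c['img'][240:420,280:365]
hs=cv2.cvtColor(c['img'],cv2.COLOR_BGR2HSV)
print([(r,int(hs[r,322,1]),int(hs[r,322,2])) for r in range(240,345,4)])
for p in [(.02,.02,-.0184),(.02,-.02,-.0184),(-.02,.02,-.0184)]:
    print('pred corner',proj(t,p))
cv2.imwrite('pics/eye.png',cv2.resize(c['img'][230:410,240:400],(640,720)[:2],interpolation=cv2.INTER_CUBIC)[:600])
print('x-axis ang',np.degrees(np.arctan2(T[1,0],T[0,0])), T[:3,2])
E
```

```text
cam in tool [ 8.12359021e-02  8.20756296e-05 -1.63652386e-01]
8 [ 0.1272  0.0002 -0.0054] 0.0138
20 [ 0.1231  0.0002 -0.0054] 0.0139
40 [ 0.1162  0.0002 -0.0054] 0.0141
210 [ 0.0483  0.0001 -0.0054] 0.0143
228 [ 0.0399  0.0003 -0.0054] 0.0141
tip top [ 0.12555165  0.00015953 -0.0124    ]
[(240, 13, 155), (244, 13, 154), (248, 11, 156), (252, 13, 155), (256, 15, 153), (260, 13, 153), (264, 15, 155), (268, 15, 153), (272, 17, 138), (276, 15, 138), (280, 13, 159), (284, 13, 158), (288, 11, 159), (292, 13, 158), (296, 82, 127), (300, 143, 166), (304, 145, 163), (308, 147, 163), (312, 143, 166), (316, 16, 141), (320, 17, 139), (324, 15, 139), (328, 16, 141), (332, 9, 82), (336, 10, 101), (340, 9, 108), (344, 5, 111)]
pred corner [367.69322348 279.81468514]
pred corner [275.91057783 279.87474447]
pred corner [364.59904475 358.99816819]
x-axis ang 106.88793530258265 [-2.16213594e-04  7.78616283e-04 -9.99999674e-01]
```

View pics/eye.png

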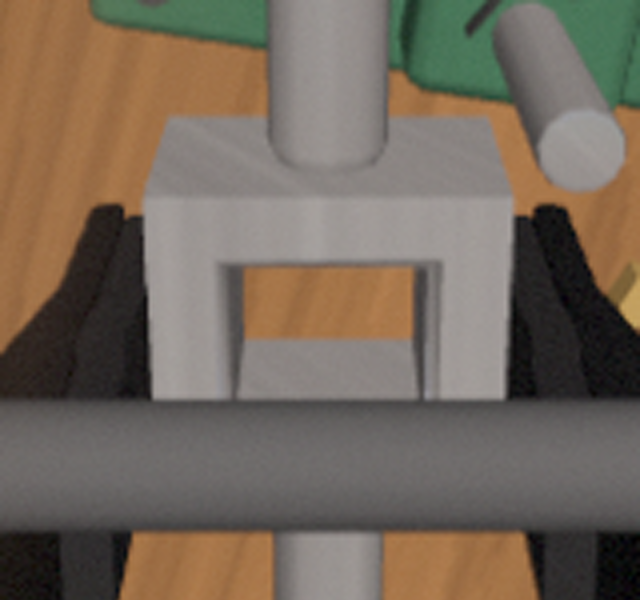

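The key is held level, its centre +0.5 mm along tool x. The head is at (0.5255,-0.0484) with yaw 0.295, so I'll go above it.

Request:
jog_arm:
  commands:
    - [0.3,0.02,0.05,-0.02,0,0,0]
    - [0.3,0.045,0.11,-0.06,0,0,0]
    - [0.3,0.065,0.17,-0.1,0,0,0]
    - [0.3,0.0768,0.2012,-0.14,0,0,0]
    - [0.3,0.0768,0.2012,-0.154,0,0,0]

```text
time: 6.13
position: [0.5248, -0.043, 0.2226]
tool_rot: [-1.859, -2.526, -0.003]
ft_force: [-1.0, 0.4, -3.0]
grip_width: 0.456
grip_force: 35.0
```

Request:
jog_arm:
  commands:
    - [0.3,0,0,0,0,0,0]
    - [0.3,0,0,0,0,0,0]
    - [0.3,0,0,0,0,0,0]
    - [0.3,0,0,0,0,0,0]
    - [0.3,0,0,0,0,0,0]

```text
time: 6.55
position: [0.5256, -0.0504, 0.2264]
tool_rot: [1.874, 2.519, 0.001]
ft_force: [0.2, -0.2, -2.9]
grip_width: 0.461
grip_force: 35.0
```

```bash
python3 - <<'E'
from h import *
s=ctrl.get_state();p=s['position'];print(p,s['tool_rot'],s['ft_force'],np.degrees(R.from_rotvec(s['tool_rot']).as_matrix()[:2,0]@[0,0]))
M=R.from_rotvec(s['tool_rot']).as_matrix();print(np.arctan2(-M[0,0],M[1,0]))
t=np.array([.5256,-.0489]);print((t-p[:2])/.5)
E
```

```text
[ 0.52557965 -0.05043191  0.22638626] [1.87384136e+00 2.51940830e+00 7.75786507e-04] [ 0.22995342 -0.2065133  -2.93745832] 0.0
0.2918012815663849
[4.06967321e-05 3.06382566e-03]
```

Request:
jog_arm:
  commands:
    - [0.3,0,0.0015,0,0,0,0.006]
    - [0.3,0,0.0015,0,0,0,0.006]
    - [0.3,0,0.0015,0,0,0,0.006]
    - [0.3,0,0.0015,0,0,0,0.006]
    - [0.3,0,0.0015,0,0,0,0.006]

```text
time: 6.97
position: [0.5251, -0.0486, 0.2254]
tool_rot: [1.868, 2.525, 0.0]
ft_force: [-0.1, 0.3, -2.8]
grip_width: 0.454
grip_force: 35.0
```

Request:
jog_arm:
  commands:
    - [0.3,0,0,0,0,0,0]
    - [0.3,0,0,0,0,0,0]
    - [0.3,0,0,0,0,0,0]
    - [0.3,0,0,0,0,0,0]
    - [0.3,0,0,0,0,0,0]

```text
time: 7.38
position: [0.5251, -0.0486, 0.2254]
tool_rot: [1.869, 2.525, 0.0]
ft_force: [-1.2, 0.3, -2.8]
grip_width: 0.457
grip_force: 35.0
```

Request:
jog_arm:
  commands:
    - [0.3,0.001,-0.0006,0,0,0,0]
    - [0.3,0.001,-0.0006,-0.01,0,0,0]
    - [0.3,0.001,-0.0006,-0.02,0,0,0]
    - [0.3,0.001,-0.0006,-0.028,0,0,0]
    - [0.3,0.001,-0.0006,-0.032,0,0,0]

```text
time: 7.8
position: [0.525, -0.0489, 0.2083]
tool_rot: [-1.868, -2.524, 0.001]
ft_force: [-1.2, -0.1, -3.3]
grip_width: 0.46
grip_force: 35.0
```

Request:
jog_arm:
  commands:
    - [0.3,0,0,-0.004,0,0,0]
    - [0.3,0,0,-0.008,0,0,0]
    - [0.3,0,0,-0.01,0,0,0]
    - [0.3,0,0,-0.012,0,0,0]
    - [0.3,0,0,-0.014,0,0,0]

```text
time: 8.22
position: [0.5257, -0.0489, 0.2024]
tool_rot: [1.868, 2.525, 0.0]
ft_force: [-0.5, 0.6, -3.1]
grip_width: 0.454
grip_force: 35.0
```

Request:
jog_arm:
  commands:
    - [0.3,0,0,-0.006,0,0,0]
    - [0.3,0,0,-0.012,0,0,0]
    - [0.3,0,0,-0.018,0,0,0]
    - [0.3,0,0,-0.022,0,0,0]
    - [0.3,0,0,-0.026,0,0,0]

```text
time: 8.63
position: [0.5255, -0.0489, 0.189]
tool_rot: [-1.868, -2.525, 0.0]
ft_force: [1.3, -0.6, -3.7]
grip_width: 0.454
grip_force: 35.0
```

Request:
jog_arm:
  commands:
    - [0.3,0,0,-0.003,0,0,0]
    - [0.3,0,0,-0.006,0,0,0]
    - [0.3,0,0,-0.008,0,0,0]
    - [0.3,0,0,-0.01,0,0,0]
    - [0.3,0,0,-0.01,0,0,0]

```text
time: 9.05
position: [0.5255, -0.0489, 0.1842]
tool_rot: [-1.868, -2.525, 0.0]
ft_force: [0.1, -1.0, -2.9]
grip_width: 0.457
grip_force: 35.0
```

Request:
jog_arm:
  commands:
    - [0.3,0,0,-0.001,0,0,0]
    - [0.7,0,0,-0.001,0,0,0]
    - [0.7,0,0,-0.001,0,0,0]
    - [0.7,0,0,-0.001,0,0,0]
    - [0.7,0,0,-0.001,0,0,0]

```text
time: 9.47
position: [0.5261, -0.049, 0.1845]
tool_rot: [1.868, 2.525, 0.001]
ft_force: [0.1, 0.1, -0.0]
grip_width: 0.66
grip_force: 0.0
```

Request:
jog_arm:
  commands:
    - [0.7,0,0,0,0,0,0]
    - [0.7,0,0,0,0,0,0]
    - [0.7,0,0,0,0,0,0]
    - [0.7,0,0,0.03,0,0,0]
    - [0.7,0,0,0.08,0,0,0]

```text
time: 9.88
position: [0.5237, -0.0489, 0.2218]
tool_rot: [-1.865, -2.521, 0.003]
ft_force: [0.2, 0.0, 0.4]
grip_width: 0.702
grip_force: 0.0
```

Request:
jog_arm:
  commands:
    - [0.7,0,0,0.08,0,0,0]
    - [0.7,0,0,0.14,0,0,0]
    - [0.7,0,0,0.2,0,0,0]
    - [0.7,0,0,0.2,0,0,0]
    - [0.7,0,0,0.2,0,0,0]

```text
time: 10.3
position: [0.5266, -0.0488, 0.3257]
tool_rot: [1.866, 2.523, 0.003]
ft_force: [-0.5, -0.9, -1.0]
grip_width: 0.7
grip_force: 0.0
```

```bash
python3 - <<'E'
from h import *
s=ctrl.get_state();print(s['position'],s['time'],s['joint_positions'].round(3))
C=[grab('scene'),grab('side'),grab('wrist')]
a,b=[cv2.resize(x['img'][v:v+150,u:u+150],(400,400),interpolation=cv2.INTER_CUBIC) for x,u,v in((C[0],250,160),(C[1],255,160))]
cv2.imwrite('pics/seat.png',np.hstack([a,b]))
S,D=C[0],C[1]
for x in (S,D):
    hsv=cv2.cvtColor(x['img'],cv2.COLOR_BGR2HSV);k=proj(x,(.4493,-.1074,.19)).astype(int)
    m=(hsv[...,2]<75).astype(np.uint8);m2=np.zeros_like(m);m2[k[1]-25:k[1]+25,k[0]-14:k[0]+14]=m[k[1]-25:k[1]+25,k[0]-14:k[0]+14]
    n,l,st,ce=cv2.connectedComponentsWithStats(m2);i=1+np.argmax(st[1:,4]);print(k,st[i],ce[i])
E
```

```text
[ 0.52662465 -0.04879324  0.32570913] 10.3 [ 0.689  0.063 -0.675  1.564  0.04   1.525  0.31 ]
[339 217] [326 192  16   9  78] [333.33333333 194.80769231]
[294 235] [290 229  18  20 207] [295.92753623 238.88888889]
```

View pics/seat.png

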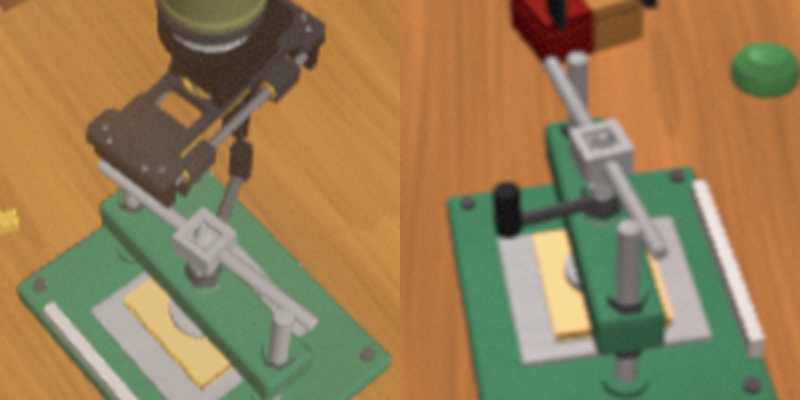

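Key seated with its arms beside the pillars. Next I'll close the fingers and place them behind the knob, tool x along the tangent.

Request:
jog_arm:
  commands:
    - [0,-0.04,-0.06,0,0,0,0.2]
    - [0,-0.08,-0.11,0,0,0,0.4]
    - [0,-0.11,-0.154,0,0,0,0.6]
    - [0,-0.11,-0.154,0,0,0,0.693]
    - [0,-0.11,-0.154,0,0,0,0.693]
  grip_force: 20

```text
time: 10.87
position: [0.4691, -0.1277, 0.3224]
tool_rot: [-1.386, -2.817, 0.001]
ft_force: [-0.1, -0.2, 0.6]
grip_width: 0.404
grip_force: 0.0
```

Request:
jog_arm:
  commands:
    - [0,0,0,-0.02,0,0,0]
    - [0,0,0,-0.05,0,0,0]
    - [0,0,0,-0.09,0,0,0]
    - [0,0,0,-0.12,0,0,0]
    - [0,0,0,-0.14,0,0,0]

```text
time: 11.28
position: [0.4699, -0.1241, 0.2509]
tool_rot: [-1.379, -2.819, -0.0]
ft_force: [0.5, 0.4, 0.4]
grip_width: 0.046
grip_force: 0.0
```

```bash
python3 - <<'E'
from h import *
s=ctrl.get_state();M=R.from_rotvec(s['tool_rot']).as_matrix();p=s['position']
print(p,s['grip_width'],s['time'],np.degrees(np.arctan2(M[1,0],M[0,0])))
c=grab('wrist');cv2.imwrite('pics/w5.png',c['img']);print(proj(c,(.4503,-.1065,.204)),proj(c,p))
E
```

```text
[ 0.46990341 -0.12413598  0.25086373] 0.04578864601186506 11.2833 127.87316186636419
[313.50368793 228.72555189] [320.94416157 302.41878706]
```

View pics/w5.png

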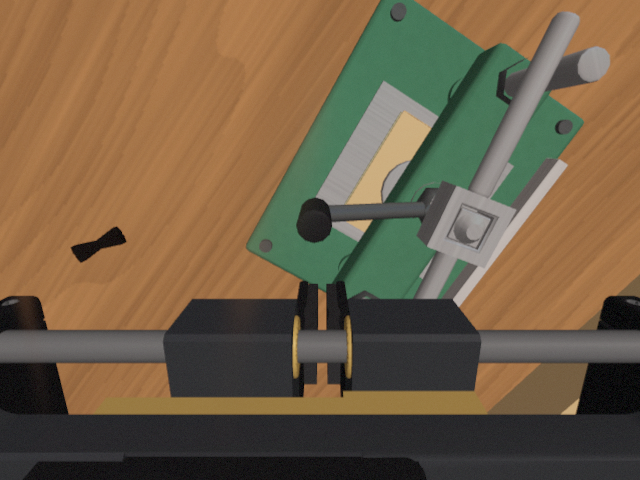

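Knob top at (314,221) sits about 3 mm ahead of prediction, and the closed fingers at (322,290) are in line behind it. Descending.

Request:
jog_arm:
  commands:
    - [0,0,0,-0.05,0,0,0]
    - [0,0,0,-0.1,0,0,0]
    - [0,0,0,-0.15,0,0,0]
    - [0,0,0,-0.168,0,0,0]
    - [0,0,0,-0.168,0,0,0]

```text
time: 11.75
position: [0.4693, -0.1249, 0.1678]
tool_rot: [-1.379, -2.818, -0.0]
ft_force: [0.1, 0.1, 0.1]
grip_width: 0.01
grip_force: 0.0
```

Request:
jog_arm:
  commands:
    - [0,0,0,0,0,0,0]
    - [0,0,0,0,0,0,0]
    - [0,0,0,0,0,0,0]
    - [0,0,0,0,0,0,0]
    - [0,0,0,0,0,0,0]

```text
time: 12.17
position: [0.4712, -0.1261, 0.1708]
tool_rot: [1.382, 2.819, 0.0]
ft_force: [-1.0, -0.1, -0.3]
grip_width: 0.003
grip_force: 0.0
```

```bash
cat >> h.py <<'E'
H=np.array([.5255,-.0484])
def pus(a,d=.0205,r=.090):
    a=np.radians(a);return H+r*np.array([np.cos(a),np.sin(a)])-d*np.array([np.sin(a),-np.cos(a)])
def st():
    s=ctrl.get_state();M=R.from_rotvec(s['tool_rot']).as_matrix();p=s['position']
    ya=np.degrees(np.arctan2(M[1,0],M[0,0]));e=p[:2]-H;a=np.arctan2(e[1],e[0])-np.arctan2(.0205,.09)
    t=np.array([np.sin(a),-np.cos(a)]);F=s['ft_force']
    print('pos',p.round(4),'yawx',ya.round(2),'alpha',(np.degrees(a)%360).round(2),'r',np.hypot(*e).round(4),'Ft',(-F[:2]@t).round(2),'F',F.round(1),'t',s['time']);return p,ya
E
python3 - <<'E'
from h import *
p,ya=st()
c=grab('wrist')
hs=cv2.cvtColor(c['img'],cv2.COLOR_BGR2HSV)
for a in range(216,125,-5):
    t,u=pus(a),pus(a-5);print(a,t.round(4),'d',((u-t)/.5).round(4))
print('to216',(pus(216)-p[:2])/.5)
E
```

```text
pos [ 0.4712 -0.1261  0.1708] yawx 127.78 alpha 222.22 r 0.0948 Ft -0.62 F [-1.  -0.1 -0.3] t 12.1667
216 [ 0.4647 -0.1179] d [-0.0116  0.0111]
211 [ 0.4589 -0.1123] d [-0.0106  0.0121]
206 [ 0.4536 -0.1063] d [-0.0095  0.013 ]
201 [ 0.4488 -0.0998] d [-0.0084  0.0138]
196 [ 0.4446 -0.0929] d [-0.0071  0.0144]
191 [ 0.4411 -0.0857] d [-0.0059  0.015 ]
186 [ 0.4381 -0.0782] d [-0.0045  0.0155]
181 [ 0.4359 -0.0705] d [-0.0032  0.0158]
176 [ 0.4343 -0.0626] d [-0.0018  0.016 ]
171 [ 0.4334 -0.0546] d [-0.0004  0.0161]
166 [ 0.4332 -0.0465] d [0.001  0.0161]
161 [ 0.4337 -0.0385] d [0.0024 0.0159]
156 [ 0.4349 -0.0305] d [0.0038 0.0156]
151 [ 0.4368 -0.0227] d [0.0052 0.0153]
146 [ 0.4394 -0.0151] d [0.0065 0.0148]
141 [ 0.4427 -0.0077] d [0.0077 0.0141]
136 [ 0.4465 -0.0006] d [0.0089 0.0134]
131 [0.451  0.0061] d [0.0101 0.0126]
126 [0.456  0.0124] d [0.0111 0.0116]
to216 [-0.01291976  0.01644078]
```

Request:
jog_arm:
  commands:
    - [0,-0.004,0.005,0,0,0,-0.02]
    - [0,-0.008,0.01,0,0,0,-0.04]
    - [0,-0.011,0.014,0,0,0,-0.06]
    - [0,-0.0129,0.0164,0,0,0,-0.06]
    - [0,-0.0129,0.0164,0,0,0,-0.06]

```text
time: 12.63
position: [0.4646, -0.1188, 0.1702]
tool_rot: [1.426, 2.796, -0.002]
ft_force: [2.7, -3.9, -1.4]
grip_width: 0.006
grip_force: 2.3
```

Request:
jog_arm:
  commands:
    - [0,-0.0029,0.0028,0,0,0,-0.042]
    - [0,-0.0058,0.0055,0,0,0,-0.083]
    - [0,-0.0087,0.0083,0,0,0,-0.125]
    - [0,-0.0116,0.0111,0,0,0,-0.167]
    - [0,-0.0116,0.0111,0,0,0,-0.167]

```text
time: 13.05
position: [0.4587, -0.1131, 0.1701]
tool_rot: [1.548, 2.731, -0.001]
ft_force: [2.1, -4.6, -1.8]
grip_width: 0.006
grip_force: 2.4
```

```bash
python3 -c "
from h import *
st()"
```

```text
pos [ 0.4587 -0.1131  0.1701] yawx 120.9 alpha 211.25 r 0.093 Ft 5.06 F [ 2.1 -4.6 -1.8] t 13.05
```

Request:
jog_arm:
  commands:
    - [0,-0.0027,0.003,0,0,0,-0.042]
    - [0,-0.0053,0.006,0,0,0,-0.083]
    - [0,-0.008,0.009,0,0,0,-0.125]
    - [0,-0.0106,0.0121,0,0,0,-0.167]
    - [0,-0.0106,0.0121,0,0,0,-0.167]

```text
time: 13.47
position: [0.4537, -0.1074, 0.1702]
tool_rot: [1.666, 2.66, -0.001]
ft_force: [3.5, -5.5, -1.7]
grip_width: 0.002
grip_force: 3.0
```

Request:
jog_arm:
  commands:
    - [0,-0.0024,0.0032,0,0,0,-0.042]
    - [0,-0.0048,0.0065,0,0,0,-0.083]
    - [0,-0.0071,0.0098,0,0,0,-0.125]
    - [0,-0.0095,0.013,0,0,0,-0.167]
    - [0,-0.0095,0.013,0,0,0,-0.167]

```text
time: 13.88
position: [0.4489, -0.101, 0.1702]
tool_rot: [1.78, 2.585, -0.001]
ft_force: [2.9, -5.5, -2.8]
grip_width: 0.005
grip_force: 2.9
```

Request:
jog_arm:
  commands:
    - [0,-0.0021,0.0034,0,0,0,-0.042]
    - [0,-0.0042,0.0069,0,0,0,-0.083]
    - [0,-0.0063,0.0104,0,0,0,-0.125]
    - [0,-0.0084,0.0138,0,0,0,-0.167]
    - [0,-0.0084,0.0138,0,0,0,-0.167]

```text
time: 14.3
position: [0.4447, -0.094, 0.1702]
tool_rot: [1.892, 2.504, -0.001]
ft_force: [3.0, -5.6, -2.5]
grip_width: 0.004
grip_force: 2.9
```

Request:
jog_arm:
  commands:
    - [0,-0.0018,0.0036,0,0,0,-0.042]
    - [0,-0.0036,0.0072,0,0,0,-0.083]
    - [0,-0.0053,0.0108,0,0,0,-0.125]
    - [0,-0.0071,0.0144,0,0,0,-0.167]
    - [0,-0.0071,0.0144,0,0,0,-0.167]

```text
time: 14.72
position: [0.4412, -0.0869, 0.1701]
tool_rot: [1.999, 2.419, -0.001]
ft_force: [3.6, -5.6, -2.4]
grip_width: 0.009
grip_force: 2.9
```

```bash
python3 -c "
from h import *
st()"
```

```text
pos [ 0.4412 -0.0869  0.1701] yawx 100.87 alpha 191.7 r 0.0927 Ft 6.18 F [ 3.6 -5.6 -2.4] t 14.7167
```

Request:
jog_arm:
  commands:
    - [0,-0.0015,0.0037,0,0,0,-0.042]
    - [0,-0.003,0.0075,0,0,0,-0.083]
    - [0,-0.0044,0.0112,0,0,0,-0.125]
    - [0,-0.0059,0.015,0,0,0,-0.167]
    - [0,-0.0059,0.015,0,0,0,-0.167]

```text
time: 15.13
position: [0.4383, -0.0796, 0.1702]
tool_rot: [2.103, 2.329, -0.001]
ft_force: [3.7, -6.2, -1.8]
grip_width: 0.006
grip_force: 3.0
```

Request:
jog_arm:
  commands:
    - [0,-0.0011,0.0039,0,0,0,-0.042]
    - [0,-0.0023,0.0078,0,0,0,-0.083]
    - [0,-0.0034,0.0116,0,0,0,-0.125]
    - [0,-0.0045,0.0155,0,0,0,-0.167]
    - [0,-0.0045,0.0155,0,0,0,-0.167]

```text
time: 15.55
position: [0.436, -0.0728, 0.1701]
tool_rot: [2.203, 2.234, -0.002]
ft_force: [4.2, -7.3, -4.1]
grip_width: 0.004
grip_force: 3.8
```

```bash
python3 -c "
from h import *
st()"
```

```text
pos [ 0.436  -0.0728  0.1701] yawx 90.81 alpha 182.4 r 0.0927 Ft 7.43 F [ 4.2 -7.3 -4.1] t 15.55
```

Request:
jog_arm:
  commands:
    - [0,-0.0008,0.004,0,0,0,-0.042]
    - [0,-0.0016,0.0079,0,0,0,-0.083]
    - [0,-0.0024,0.0119,0,0,0,-0.125]
    - [0,-0.0032,0.0158,0,0,0,-0.167]
    - [0,-0.0032,0.0158,0,0,0,-0.167]

```text
time: 15.97
position: [0.4344, -0.0665, 0.1702]
tool_rot: [2.298, 2.133, -0.004]
ft_force: [4.3, -10.4, -3.7]
grip_width: 0.008
grip_force: 5.4
```

```bash
python3 -c "
from h import *
st()"
```

```text
pos [ 0.4344 -0.0665  0.1702] yawx 85.74 alpha 178.4 r 0.0929 Ft 10.24 F [  4.3 -10.4  -3.7] t 15.9667
```

Request:
jog_arm:
  commands:
    - [0,-0.0003,0.002,0,0,0,-0.02]
    - [0,-0.0006,0.004,0,0,0,-0.04]
    - [0,-0.0008,0.006,0,0,0,-0.06]
    - [0,-0.001,0.008,0,0,0,-0.083]
    - [0,-0.001,0.008,0,0,0,-0.083]

```text
time: 16.38
position: [0.4338, -0.0637, 0.1702]
tool_rot: [2.343, 2.082, -0.005]
ft_force: [3.2, -13.3, -4.0]
grip_width: 0.006
grip_force: 6.5
```

```bash
python3 -c "
from h import *
st()"
```

```text
pos [ 0.4338 -0.0637  0.1702] yawx 83.23 alpha 176.61 r 0.093 Ft 13.04 F [  3.2 -13.3  -4. ] t 16.3833
```

Request:
jog_arm:
  commands:
    - [0,-0.0001,0.001,0,0,0,-0.01]
    - [0,-0.0003,0.002,0,0,0,-0.02]
    - [0,-0.0003,0.003,0,0,0,-0.03]
    - [0,-0.0003,0.003,0,0,0,-0.03]
    - [0,-0.0003,0.003,0,0,0,-0.03]

```text
time: 16.8
position: [0.4335, -0.0626, 0.1702]
tool_rot: [2.359, 2.063, -0.006]
ft_force: [3.8, -15.4, -3.8]
grip_width: 0.001
grip_force: 7.0
```

```bash
python3 -c "
from h import *
st()"
```

```text
pos [ 0.4335 -0.0626  0.1702] yawx 82.33 alpha 175.96 r 0.0931 Ft 15.04 F [  3.8 -15.4  -3.8] t 16.8
```

About 14–15 N at the knob, so the nut is tight. Backing off and lifting clear.

Request:
jog_arm:
  commands:
    - [0,0,-0.015,0,0,0,0]
    - [0,0,-0.035,0,0,0,0]
    - [0,0,-0.05,0.0,0,0,0]
    - [0,0,-0.05,0.05,0,0,0]
    - [0,0,-0.05,0.12,0,0,0]

```text
time: 17.22
position: [0.4304, -0.0815, 0.2276]
tool_rot: [-2.356, -2.066, 0.004]
ft_force: [-0.2, 0.6, 0.2]
grip_width: 0.003
grip_force: 0.0
```

Request:
jog_arm:
  commands:
    - [0.4,0.04,0.01,0.08,0,0,0.2]
    - [0.7,0.08,0.01,0.14,0,0,0.4]
    - [0.7,0.12,0.01,0.14,0,0,0.6]
    - [0.7,0.12,0.01,0.14,0,0,0.773]
    - [0.7,0.12,0.01,0.14,0,0,0.773]

```text
time: 17.63
position: [0.4937, -0.0763, 0.2999]
tool_rot: [-1.892, -2.506, -0.002]
ft_force: [-0.3, 0.1, -0.0]
grip_width: 0.299
grip_force: 0.0
```

Request:
jog_arm:
  commands:
    - [0.7,0,-0.05,0,0,0,0]
    - [0.7,0,-0.05,0,0,0,0]
    - [0.7,0,-0.05,0,0,0,0]
    - [0.7,0,-0.05,0,0,0,0]
    - [0.7,0,-0.05,0,0,0,0]

```text
time: 18.05
position: [0.4928, -0.101, 0.2998]
tool_rot: [-1.897, -2.504, -0.0]
ft_force: [0.1, 0.1, -0.5]
grip_width: 0.658
grip_force: 0.0
```

```bash
python3 - <<'E'
from h import *
import pickle
st();c=grab('wrist');pickle.dump(c,open('w6.pkl','wb'));cv2.imwrite('pics/w6.png',c['img']);print(proj(c,(.5255,-.0484,.202)))
E
```

```text
pos [ 0.4928 -0.101   0.2998] yawx 105.71 alpha 225.29 r 0.0619 Ft 0.03 F [ 0.1  0.1 -0.5] t 18.05
[384.84407219 189.74678614]
```

View pics/w6.png

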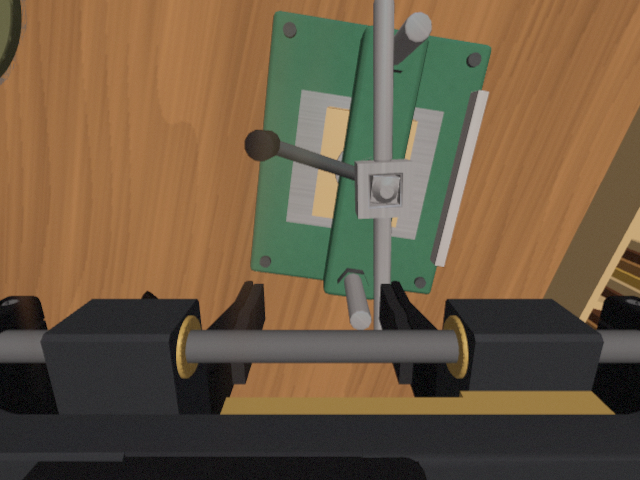

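Key still seated, eye centre (384,189), arms parallel to the image columns. Going down to grasp it as before.

Request:
jog_arm:
  commands:
    - [0.7,0.03,0.05,0,0,0,0]
    - [0.7,0.0654,0.1048,-0.03,0,0,0]
    - [0.7,0.0654,0.1048,-0.08,0,0,0]
    - [0.7,0.0654,0.1048,-0.11,0,0,0]
    - [0.7,0.0654,0.1048,-0.11,0,0,0]

```text
time: 18.52
position: [0.5238, -0.0482, 0.2416]
tool_rot: [-1.891, -2.502, 0.004]
ft_force: [-0.1, -0.3, -0.9]
grip_width: 0.7
grip_force: 0.0
```

Request:
jog_arm:
  commands:
    - [0.7,0,0,0,0,0,0]
    - [0.7,0,0,-0.04,0,0,0]
    - [0.7,0,0,-0.08,0,0,0]
    - [0.7,0,0,-0.11,0,0,0]
    - [0.7,0,0,-0.12,0,0,0]

```text
time: 18.93
position: [0.5253, -0.0498, 0.1843]
tool_rot: [-1.898, -2.503, 0.001]
ft_force: [0.6, -0.0, 0.4]
grip_width: 0.703
grip_force: 0.0
```

Request:
jog_arm:
  commands:
    - [0.7,0,0,0,0,0,0]
    - [0.7,0,0,0,0,0,0]
    - [0.7,0,0,0,0,0,0]
    - [0.7,0,0,0,0,0,0]
    - [0.7,0,0,0,0,0,0]

```text
time: 19.35
position: [0.5265, -0.0495, 0.1859]
tool_rot: [1.896, 2.503, 0.001]
ft_force: [-0.4, 0.4, -0.1]
grip_width: 0.704
grip_force: 0.0
```

```bash
python3 -c "
from h import *
st()"
```

```text
pos [ 0.5265 -0.0495  0.1859] yawx 105.71 alpha 296.77 r 0.0015 Ft -0.15 F [-0.4  0.4 -0.1] t 19.35
```

Request:
jog_arm:
  commands:
    - [0.7,-0.002,0.0016,-0.003,0,0,0]
    - [0.7,-0.002,0.0016,-0.003,0,0,0]
    - [0.3,-0.002,0.0016,-0.003,0,0,0]
    - [0.3,-0.002,0.0016,-0.003,0,0,0]
    - [0.3,-0.002,0.0016,-0.003,0,0,0]
  grip_force: 35

```text
time: 19.77
position: [0.5248, -0.0487, 0.1834]
tool_rot: [1.897, 2.504, 0.0]
ft_force: [0.0, 0.6, 0.7]
grip_width: 0.552
grip_force: 0.0
```

Request:
jog_arm:
  commands:
    - [0.3,0,0,0,0,0,0]
    - [0.3,0,0,0,0,0,0]
    - [0.3,0,0,0,0,0,0]
    - [0.3,0,0,0,0,0,0]
    - [0.3,0,0,0,0,0,0]

```text
time: 20.18
position: [0.5254, -0.0486, 0.1835]
tool_rot: [1.896, 2.503, 0.002]
ft_force: [3.3, -0.9, -1.6]
grip_width: 0.458
grip_force: 34.7
```

```bash
python3 -c "
from h import *
st();s=ctrl.get_state();print(s['grip_force'],s['grip_width'],s['torque'])"
```

```text
pos [ 0.5254 -0.0486  0.1835] yawx 105.72 alpha 240.2 r 0.0002 Ft 3.32 F [ 3.3 -0.9 -1.6] t 20.1833
34.6801096200943 0.45827579409607744 [ 0.02750219 -0.94222867  0.03593713]
```

Lateral load is small, so I'll lift slowly.

Request:
jog_arm:
  commands:
    - [0.3,0,0,0.004,0,0,0]
    - [0.3,0,0,0.01,0,0,0]
    - [0.3,0,0,0.018,0,0,0]
    - [0.3,0,0,0.026,0,0,0]
    - [0.3,0,0,0.034,0,0,0]

```text
time: 20.6
position: [0.5251, -0.0484, 0.1997]
tool_rot: [-1.897, -2.504, -0.002]
ft_force: [4.8, 1.1, -7.3]
grip_width: 0.457
grip_force: 34.7
```

Request:
jog_arm:
  commands:
    - [0.3,0,0,0.01,0,0,0]
    - [0.3,0,0,0.025,0,0,0]
    - [0.3,0,0,0.05,0,0,0]
    - [0.3,0,0,0.1,0,0,0]
    - [0.3,0,0,0.16,0,0,0]

```text
time: 21.02
position: [0.5226, -0.0487, 0.2798]
tool_rot: [-1.894, -2.5, 0.005]
ft_force: [0.5, -0.2, -1.8]
grip_width: 0.461
grip_force: 34.7
```

Request:
jog_arm:
  commands:
    - [0.3,0,0,0.02,0,0,0]
    - [0.3,0,0,0.04,0,0,0]
    - [0.3,0,0,0.04,0,0,0]
    - [0.3,0,0,0.04,0,0,0]
    - [0.3,0,0,0.04,0,0,0]

```text
time: 21.43
position: [0.5239, -0.0487, 0.2988]
tool_rot: [-1.895, -2.502, 0.002]
ft_force: [-0.7, -0.1, -4.0]
grip_width: 0.461
grip_force: 34.7
```

```bash
python3 - <<'E'
from h import *
st();c=grab('wrist')
hs=cv2.cvtColor(c['img'],cv2.COLOR_BGR2HSV);m=((hs[...,1]<45)&(hs[...,2]>85))
print([int(np.argmax(m[:60,k])) for k in (316,320,324,328)])
for r in (20,40,200,220,228): w=np.nonzero(m[r,295:350])[0]+295;print(r,w.min(),w.max())
E
```

```text
pos [ 0.5239 -0.0487  0.2988] yawx 105.71 alpha 179.52 r 0.0016 Ft 0.14 F [-0.7 -0.1 -4. ] t 21.4333
[11, 11, 12, 16]
20 297 329
40 297 330
200 298 334
220 297 336
228 304 341
```

Request:
jog_arm:
  commands:
    - [0.3,-0.01,-0.05,0,0,0,-0.05]
    - [0.3,-0.02,-0.12,0,0,0,-0.1]
    - [0.3,-0.03,-0.19,0,0,0,-0.15]
    - [0.3,-0.035,-0.26,0,0,0,-0.2]
    - [0.3,-0.04,-0.33,0,0,0,-0.223]

```text
time: 21.9
position: [0.5038, -0.2151, 0.2992]
tool_rot: [-2.04, -2.387, 0.001]
ft_force: [-0.0, -0.7, -3.3]
grip_width: 0.461
grip_force: 34.7
```

Request:
jog_arm:
  commands:
    - [0.3,-0.01,-0.07,0,0,0,0]
    - [0.3,-0.018,-0.14,0,0,0,0]
    - [0.3,-0.024,-0.2,0,0,0,0]
    - [0.3,-0.027,-0.24,0,0,0,0]
    - [0.3,-0.027,-0.26,0,0,0,0]

```text
time: 22.32
position: [0.489, -0.3477, 0.2982]
tool_rot: [-2.044, -2.382, 0.003]
ft_force: [0.2, -0.6, -3.1]
grip_width: 0.456
grip_force: 34.7
```

Request:
jog_arm:
  commands:
    - [0.3,0,0,-0.04,0,0,0]
    - [0.3,0,0,-0.1,0,0,0]
    - [0.3,0,0,-0.17,0,0,0]
    - [0.3,0,0,-0.24,0,0,0]
    - [0.3,0,0,-0.3,0,0,0]

```text
time: 22.73
position: [0.4907, -0.3416, 0.1473]
tool_rot: [-2.036, -2.389, -0.001]
ft_force: [0.2, -0.9, -3.0]
grip_width: 0.456
grip_force: 34.7
```

Request:
jog_arm:
  commands:
    - [0.3,0,0,-0.06,0,0,0]
    - [0.3,0,0,-0.11,0,0,0]
    - [0.3,0,0,-0.15,0,0,0]
    - [0.3,0,0,-0.18,0,0,0]
    - [0.3,0,0,-0.18,0,0,0]

```text
time: 23.15
position: [0.4888, -0.3404, 0.0558]
tool_rot: [-2.032, -2.384, -0.001]
ft_force: [-0.4, 0.7, -4.1]
grip_width: 0.458
grip_force: 34.7
```

Request:
jog_arm:
  commands:
    - [0.3,0,0,0,0,0,0]
    - [0.3,0,0,0,0,0,0]
    - [0.3,0,0,0,0,0,0]
    - [0.3,0,0,0,0,0,0]
    - [0.3,0,0,0,0,0,0]

```text
time: 23.57
position: [0.4919, -0.3441, 0.0615]
tool_rot: [2.039, 2.388, -0.0]
ft_force: [-0.5, -0.7, -2.6]
grip_width: 0.455
grip_force: 34.7
```

```bash
python3 - <<'E'
from h import *
import pickle
st();C=[grab('wrist'),grab('side')]
pickle.dump(C,open('w7.pkl','wb'))
hs=cv2.cvtColor(C[0]['img'],cv2.COLOR_BGR2HSV);m=((hs[...,1]<45)&(hs[...,2]>85))
for r in (4,12,20,40,200,220,228): w=np.nonzero(m[r,280:360])[0]+280;print(r,w.min() if len(w) else 0,w.max() if len(w) else 0)
cv2.imwrite('pics/w7.png',np.hstack([cv2.resize(C[0]['img'],(400,300)),cv2.resize(C[1]['img'][270:450,230:470],(400,300))]))
E
```

```text
pos [ 0.4919 -0.3441  0.0615] yawx 99.02 alpha 250.68 r 0.2976 Ft -0.26 F [-0.5 -0.7 -2.6] t 23.5667
4 0 0
12 300 326
20 296 330
40 297 330
200 304 333
220 305 333
228 305 334
```

View pics/w7.png

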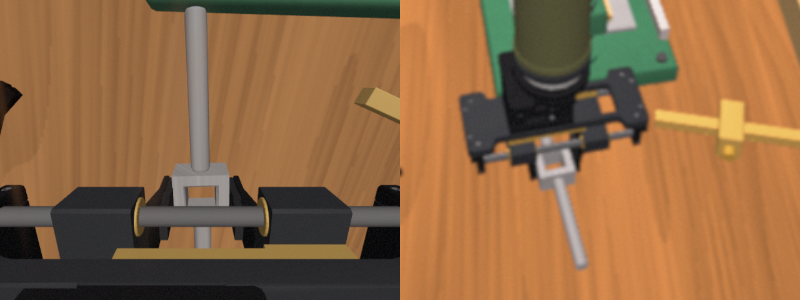

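Request:
jog_arm:
  commands:
    - [0.3,0.002,-0.01,-0.02,0,0,0]
    - [0.3,0.002,-0.01,-0.05,0,0,0]
    - [0.3,0.002,-0.01,-0.075,0,0,0]
    - [0.3,0.002,-0.01,-0.09,0,0,0]
    - [0.3,0.002,-0.01,-0.098,0,0,0]

```text
time: 24.08
position: [0.4912, -0.348, 0.0092]
tool_rot: [-2.038, -2.387, 0.0]
ft_force: [0.0, 0.3, -4.0]
grip_width: 0.459
grip_force: 34.7
```

Request:
jog_arm:
  commands:
    - [0.3,0,0,-0.002,0,0,0]
    - [0.3,0,0,-0.004,0,0,0]
    - [0.3,0,0,-0.006,0,0,0]
    - [0.3,0,0,-0.008,0,0,0]
    - [0.3,0,0,-0.008,0,0,0]

```text
time: 24.5
position: [0.4926, -0.3488, 0.0078]
tool_rot: [2.039, 2.389, 0.0]
ft_force: [0.4, 0.2, -3.1]
grip_width: 0.455
grip_force: 34.7
```

```bash
python3 -c "
from h import *
st()"
```

```text
pos [ 0.4926 -0.3488  0.0078] yawx 99.03 alpha 250.92 r 0.3022 Ft 0.31 F [ 0.4  0.2 -3.1] t 24.5
```

Request:
jog_arm:
  commands:
    - [0.3,0,0,-0.001,0,0,0]
    - [0.3,0,0,-0.002,0,0,0]
    - [0.3,0,0,-0.003,0,0,0]
    - [0.3,0,0,-0.003,0,0,0]
    - [0.3,0,0,-0.003,0,0,0]

```text
time: 24.92
position: [0.4926, -0.3489, 0.0075]
tool_rot: [2.039, 2.389, -0.001]
ft_force: [-2.1, 1.4, 7.0]
grip_width: 0.457
grip_force: 34.7
```

Key is on the table. Releasing and rising.

Request:
jog_arm:
  commands:
    - [0.7,0,0,0.001,0,0,0]
    - [0.7,0,0,0.001,0,0,0]
    - [0.7,0,0,0.001,0,0,0]
    - [0.7,0,0,0.001,0,0,0]
    - [0.7,0,0,0.001,0,0,0]

```text
time: 25.33
position: [0.4924, -0.3488, 0.0064]
tool_rot: [2.04, 2.389, 0.0]
ft_force: [0.0, 0.5, -0.3]
grip_width: 0.681
grip_force: 0.0
```

Request:
jog_arm:
  commands:
    - [0.7,0,0,0,0,0,0]
    - [0.7,0,0,0.02,0,0,0]
    - [0.7,0,0,0.06,0,0,0]
    - [0.7,0,0,0.12,0,0,0]
    - [0.7,0,0,0.2,0,0,0]

```text
time: 25.75
position: [0.4905, -0.3474, 0.1055]
tool_rot: [-2.036, -2.386, -0.0]
ft_force: [0.3, -1.2, -0.8]
grip_width: 0.705
grip_force: 0.0
```

Request:
jog_arm:
  commands:
    - [0.7,0,0,0.08,0,0,0]
    - [0.7,0,0,0.16,0,0,0]
    - [0.7,0,0,0.3,0,0,0]
    - [0.7,0,0,0.3,0,0,0]
    - [0.7,0,0,0.3,0,0,0]

```text
time: 26.17
position: [0.4955, -0.3501, 0.2653]
tool_rot: [2.031, 2.379, 0.001]
ft_force: [0.7, 0.3, 0.4]
grip_width: 0.699
grip_force: 0.0
```

```bash
python3 - <<'E'
from h import *
st();c=grab('wrist');b=grab('scene')
cv2.imwrite('pics/w8.png',np.hstack([cv2.resize(c['img'],(400,300)),cv2.resize(b['img'][110:335,160:460],(400,300))]))
E
```

```text
pos [ 0.4955 -0.3501  0.2653] yawx 99.03 alpha 251.48 r 0.3032 Ft 0.61 F [0.7 0.3 0.4] t 26.1667
```

View pics/w8.png

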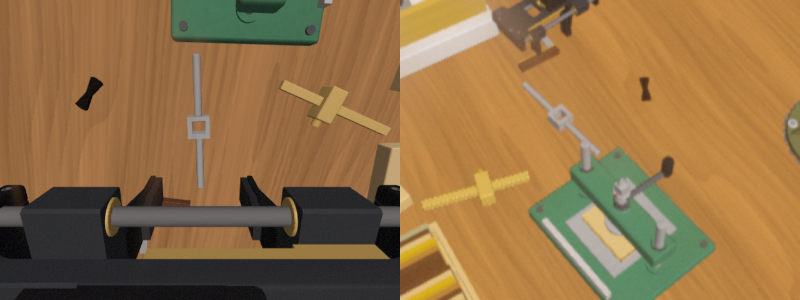

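The key lies flat on the open table with its eye at (198,127), clear of the press and the square. The gripper is free, so I'm handing in.

```bash
python3 -c "
from bench import ctrl
print(ctrl.close_job())"
```

```text
the job is handed in; nothing more can be done
None
```

I tightened the jam nut to about 14–15 N at the knob with the key holding the screw, then lifted the key off and laid it flat on the open table. I handed the job in at about 26 s; no verdict was returned.

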